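Lock the inspection camera and present the stuck top tray to it

ROBOT

A 6-joint arm with a two-finger parallel gripper is mounted at the origin on the work surface. World frame = base frame: x ahead of the robot, y to its left, z up, the work surface at z = 0. Lengths are in m, angles in rad, forces in N, time in s.
With the tool pointing down it reaches from about 0.275 to 0.85 m from the base axis. Payload 5.2 kg.
Tool frame: the origin (TCP) lies midway between the tips of the shut fingers; the grasp point (between the pads) lies 19 mm behind it; z points along the fingers, x is the direction in which the jaws open and shut, and the axes are right-handed (so a half turn about z gives the same grasp; the last joint's range is limited). The gripper opens to 85 mm and grips with 20 to 120 N. Pads are 22 mm wide; open, the fingers measure 114 mm over their backs; the gripper's body (76 mm by 85 mm) begins 54 mm behind the grasp point. The pads swing forward as they close: fully open they stand 13 mm farther back than shut.
Start: joints at [-1.417, 0.259, 1.535, -0, 1.348, -0.203], TCP at [0.192, -0.515, 0.231] pointing down, gripper open.
Joint ranges: [-3.14, 3.14], [-0.91, 2.08], [0.19, 2.58], [-1.22, 4.36], [0.22, 2.71], [-3.12, 3.12]. Speed limits (rad/s): [2.57, 2.57, 3.14, 3.14, 3.14, 3.14].

INTERFACE

Orientations are given as a 3x3 rotation matrix whose columns are the frame's x, y, z axes.
In Python, from bench import sense, grab_frame, camera_info, sign_off gives the robot as it stands. The module is installed in compiled form; this text tells all that it offers.
- The arm moves only by the shell command python3 -m pendant 'ROWS' [OPENING] [FORCE]. ROWS is JSON, a list of rows, each a list of 2 entries, a list of its own where there are three numbers: the shift along the tool's x, y, z in m, then the turn about the tool's z in degrees. In form: [[[x, y, z], spin], ...]. A call has exactly 8 rows; each row is the pose to reach, as a shift and turn from the pose commanded when the call began, along the tool's axes at that moment; what a row does not reach only later rows make up. A row lasts 1/8 s, in which the tool goes at most 62.5 mm and 10.7 degrees, less where a joint would pass 70% of its speed; a pose out of reach is approached as far as the arm can. A call with a gripper value outside its range is refused whole. OPENING is the opening, from -1 (shut) to 1 (fully open), set as the call begins (- or left out, the last holds). The fingers move at their own pace and stop on an object; FORCE is the grip in N (left out, the last holds). Time passes only in rows, so rows that repeat a pose let the fingers close, or fill a call up. It gives the time, the measured TCP pose, the force and the opening at its end, in the units of the state.
- sense(): the state, without advancing time (a new reading comes with each control period).
- grab_frame(name): name is "side" or "top" or "wrist"; returns (picture, depth): 384x512x3 uint8, blue, green, red; 384x512 float32, m along the optical axis (not along the pixel's ray), 0 where there is no reading.
- camera_info(name): a dict with "camera_matrix" (3x3 intrinsics, pixels), "origin" and "rotation" of the camera in the world. Camera axes: x right, y up, looking along -z (the intrinsics and any distortion apply to the point x, -y, -z); pixel columns grow to the right and rows downward; lengths in m; the calibration is good to about 2 mm. A picture is of the moment at which its call begins: read the wrist's pose just before it. camera_info takes no time and is no camera call; for the wrist camera it gives the pose at the moment of the call.
- sign_off(): hands the job in, once; it reports no verdict.
The state is a dict: "clock": time; "qpos": joint angles; "qvel": joint speeds; "effort": joint torques, N m; "position": TCP position; "orientation": TCP orientation; "ft_force": force on the tool from outside, world axes, zero at the start; "wrist_torque": the same for the moment, N m; "gripper_width": finger opening in m.
Only numpy, scipy, OpenCV 4.12 (cv2) and the standard library are available. Lean on these libraries where they do the work, as an engineer would, in place of code of your own. Each camera call takes 0.05 s, during which the arm holds its last target.

TASK

First turn the focus collar of the upward-looking inspection camera by its pin, counterclockwise seen from above, until its lever stands at the locked mark (the fixed post). Then peel the top tray off the sticky stack: raise its tab corner first while the opposite corner stays down, without lifting or shoving the trays below, and take it off. Finish while still holding the tray in the gripper, right way up, level and still, its middle straight above the camera's lens with about 70 mm of air between, touching nothing else; leave the spool, bottle and screwdriver alone.

Things in the scene. Friction and masses are not known exactly. Their poses are not given: they have to be found in the camera images.
- collar (a joint): Angle (rad) of the camera's steel lock collar about the vertical lens axis: 0 = fully unlocked, grows counterclockwise seen from above; 1.30 = locked mark, where the lever points at the fixed post; hard stop at 1.35. Stays where it is left; needs about 2 N at the pin.
- collar_pin (a point): Point to grip on the upright round pin (12 mm diameter) on the collar's lever, 60 mm from the lens axis. The pin is free from 68 to 106 mm above the table, this point is at 94 mm. The lever under it (14 mm wide) spans 60 to 68 mm height and reaches 68 mm from the axis.
- lens (a point): Centre of the glass on top of the camera, 100 mm above the table, looking straight up. The camera is fixed: an upright aluminium barrel of 60 mm diameter on a dark round foot, 180 mm diameter and 12 mm thick; the collar ring is 80 mm in diameter, 56 to 72 mm above the table.
- lock_mark (a point): Top of the fixed steel post (8 mm diameter, 64 mm high) on the camera's foot, 79 mm from the lens axis, that marks the collar's locked direction; a white line on the foot runs to it.
- tray_center (a point): Centre, half-way up (11 mm), of the loose top tray: plain grey plastic, square, 128 mm wide, 22 mm high, 72 to 113 g. z up out of the tray, x and y along its sides. Foot 112 mm square and 10 mm high, floor slab 4 mm, 8 mm rim. It sits nested 8 mm deep with 4 mm play in the tray below. Four sprung rubber pads in the lower tray's rim, near the corners, cling to the sides of its foot with 1 to 2.5 N each until that part of the foot is raised 8 mm.
- tray_tab (a point): Point to grip on the tray's upright tab, 34 mm above the centre point and 72 mm from the middle towards the (-x, -y) corner of the tray. The tab is a plate 10 mm thick and 26 mm long lying along that diagonal (pinch it across, horizontally at right angles to the diagonal); its top is 13 mm above this point, the tray's rim 23 mm below it. The axes are those of the tray.
- tray_tab_corner (a point): Underside of the tray's foot at the tab corner, at (-56, -56, -11) mm from tray_center in the tray's axes.
- tray_far_corner (a point): Underside of the tray's foot at the corner opposite the tab, at (56, 56, -11) mm from tray_center in the tray's axes.
- tray: The loose top tray again, its origin at the middle of its underside.
- lower_top (a point): Middle of the inner floor, 28 mm above the table, of the two lower trays: same shape without tab, fixed to each other (36 mm high together, 0.85 kg, with a steel weight inside), standing loose on the table under the top tray.
- lower: The two lower trays as one body, origin at the middle of the underside.
- camera: The fixed camera with its collar, origin on the table under the lens.
- spool: Bystander: grey wire spool, 54 mm diameter, 36 mm high, origin at its underside.
- flux: Bystander: white bottle, 40 mm diameter, 85 mm high, origin at its underside.
- driver: Bystander: screwdriver, 150 mm long, lying on the bench along its x axis.

How it is judged:
By the outcome, as a careful person would: the job done as asked, in the order asked, and still so for the second after the job is handed in, while the arm keeps its last pose, push and grip.
It also fails if it takes over 61 s, if anything falls off the work surface, if the arm or the gripper's body presses on something with over 40 N, if the wrist force passes 120 N, or if a joint passes its speed limit or range.

## Working session

There is one attempt and no reset: what is moved stays moved. The work goes in short steps, Python scripts to look and compute and a shell command to move; the robot and the scene stay as the last step left them, time stands still between calls to the robot, and variables do not carry over. Pictures are saved under pics/ and viewed, and the job is handed in when it is done.

```bash
mkdir -p pics; python3 - <<'E'
from bench import *
import cv2,numpy as np
s=sense();print(s)
for n in("side","top","wrist"):
    i=camera_info(n);p,d=grab_frame(n);print(n,i)
    cv2.imwrite(f"pics/{n}0.png",p);np.savez(f"pics/{n}0.npz",p=p,d=d,K=i["camera_matrix"],o=i["origin"],R=i["rotation"])
E
```

```text
{'clock': 0.0, 'qpos': array([-1.41677227e+00,  2.59360227e-01,  1.53609064e+00,  1.14301318e-05,
        1.34796334e+00, -2.02791258e-01]), 'qvel': array([ 0.00140548, -0.00055853,  0.0006789 , -0.00070996,  0.0015788 ,
       -0.00119033]), 'effort': array([-1.58286883e-03, -4.46034229e+01, -2.90577096e+01, -6.11249197e-04,
        1.15750014e-02, -2.83260391e-06]), 'position': array([ 0.19205984, -0.51482473,  0.23046237]), 'orientation': array([[ 3.49289300e-01, -9.37014895e-01, -2.68439157e-04],
       [-9.37013239e-01, -3.49289199e-01,  1.80169744e-03],
       [-1.78198024e-03, -3.77782595e-04, -9.99998341e-01]]), 'ft_force': array([-0.18366772,  0.25072805, -0.07728425]), 'wrist_torque': array([-0.02648735,  0.03833897, -0.03466864]), 'gripper_width': 0.08525121603344663}
side {'camera_matrix': array([[418.95743078,   0.        , 261.547123  ],
       [  0.        , 418.95743078, 189.5882509 ],
       [  0.        ,   0.        ,   1.        ]]), 'origin': array([0.38882158, 0.67919978, 0.53463404]), 'rotation': array([[-0.94393538,  0.18148133, -0.27577258],
       [-0.330117
[... 168 characters left out ...]
      , 386.20493153, 193.30058466],
       [  0.        ,   0.        ,   1.        ]]), 'origin': array([ 0.5838605 , -0.02136948,  0.9783172 ]), 'rotation': array([[ 0.0236113 ,  0.99820926, -0.05496171],
       [-0.99960212,  0.02272421, -0.01670963],
       [-0.01543075,  0.05533438,  0.99834864]])}
wrist {'camera_matrix': array([[279.66555202,   0.        , 251.6699421 ],
       [  0.        , 279.66555202, 188.12074889],
       [  0.        ,   0.        ,   1.        ]]), 'origin': array([ 0.25944448, -0.49124576,  0.37355726]), 'rotation': array([[ 0.35012395,  0.89809357,  0.26616003],
       [-0.93670126,  0.3362957 ,  0.09744717],
       [-0.0019918 , -0.28343103,  0.95899056]])}
```

View pics/side0.png

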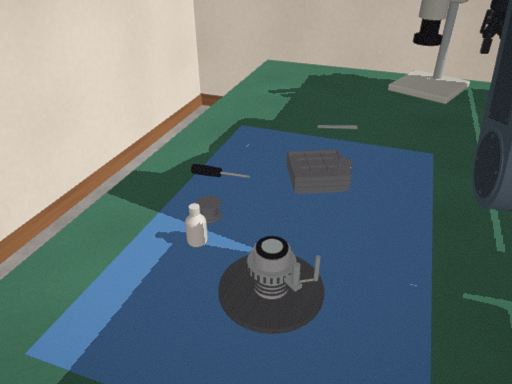

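View pics/top0.png

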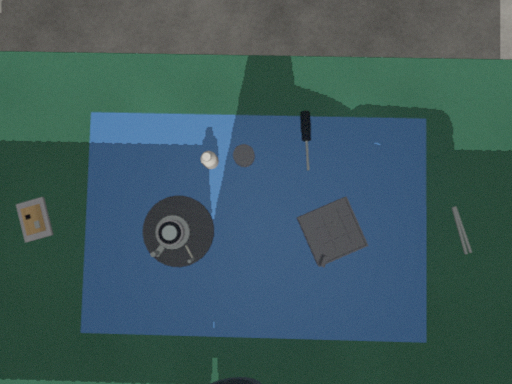

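View pics/wrist0.png

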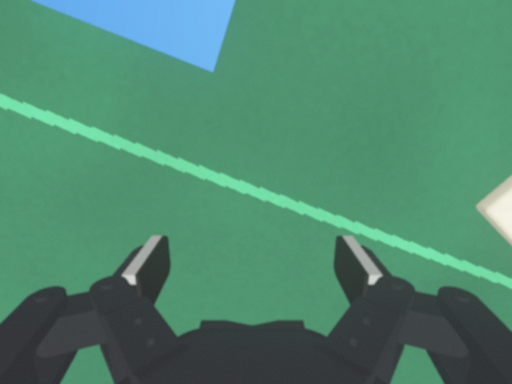

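```bash
python3 - <<'E'
import cv2,numpy as np
t=cv2.imread("pics/top0.png");s=cv2.imread("pics/side0.png")
def g(x): return np.clip(255*(x/255.)**0.6,0,255).astype('u1')
a=cv2.resize(g(t[185:275,130:230]),None,fx=4,fy=4,interpolation=cv2.INTER_CUBIC)
b=cv2.resize(g(t[185:275,285:385]),None,fx=4,fy=4,interpolation=cv2.INTER_CUBIC)
cv2.imwrite("pics/topz.png",np.hstack([a,b]))
c=cv2.resize(g(s[225:330,210:335]),None,fx=5,fy=5,interpolation=cv2.INTER_CUBIC)
cv2.imwrite("pics/sidez.png",c)
E
```

```text
(no output)
```

View pics/topz.png

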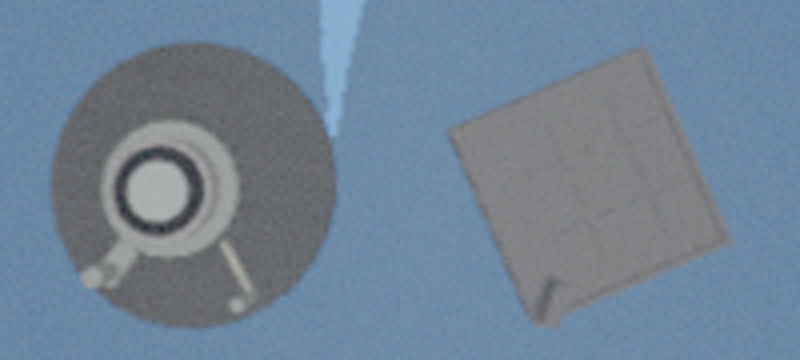

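View pics/sidez.png

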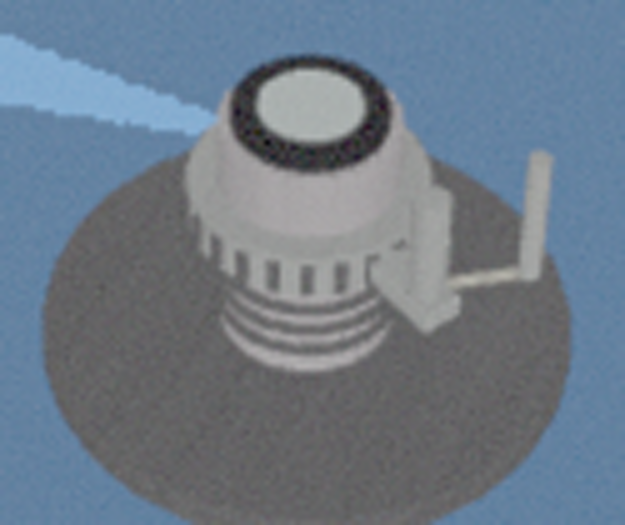

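```bash
cat > h.py <<'E'
import cv2,numpy as np
def load(f):
    z=np.load(f);return z["p"],z["d"],z["K"],z["o"],z["R"]
def ray(K,R,px):
    px=np.atleast_2d(px).astype(float)
    d=np.c_[(px[:,0]-K[0,2])/K[0,0],-(px[:,1]-K[1,2])/K[1,1],-np.ones(len(px))]
    return d@R.T
def onplane(K,o,R,px,z):
    d=ray(K,R,px);return o+d*((z-o[2])/d[:,2])[:,None]
def proj(K,o,R,P):
    c=(np.atleast_2d(P)-o)@R;c=c/-c[:,2:];return np.c_[c[:,0]*K[0,0]+K[0,2],-c[:,1]*K[1,1]+K[1,2]]
E
python3 - <<'E'
from h import *
p,d,K,o,R=load("pics/top0.npz")
hsv=cv2.cvtColor(p,cv2.COLOR_BGR2HSV)
m=((hsv[...,1]<90)).astype('u1')*255
m[:185]=0;m[280:]=0;m[:,:130]=0;m[:,390:]=0
m=cv2.morphologyEx(m,cv2.MORPH_OPEN,np.ones((3,3)))
cs,_=cv2.findContours(m,cv2.RETR_EXTERNAL,cv2.CHAIN_APPROX_NONE)
for c in cs:
    a=cv2.contourArea(c)
    if a<500: continue
    x=cv2.boundingRect(c);print(a,x)
    if x[0]<230:
        e=cv2.fitEllipse(cv2.convexHull(c));print("foot",e,onplane(K,o,R,e[0],.012))
    else:
        r=cv2.minAreaRect(c);b=cv2.boxPoints(r);print(r);P=onplane(K,o,R,b,.05);print(P,P.mean(0))
        print(np.linalg.norm(np.diff(P,axis=0),axis=1))
g=cv2.cvtColor(p,cv2.COLOR_BGR2GRAY)
print("lens",onplane(K,o,R,[169.4,232.3],.1),"pin",onplane(K,o,R,[152.8,254],.106),"post",onplane(K,o,R,[189.3,261],.064))
print("tabtop",onplane(K,o,R,[[285+(548-400)/4,185+290/4]],.086))
E
```

```text
2886.5 (297, 197, 71, 70)
((332.30926513671875, 231.69589233398438), (55.94557571411133, 54.82869338989258), 66.03751373291016)
[[ 0.57960344 -0.10063432  0.05      ]
 [ 0.6357507  -0.21964045  0.05      ]
 [ 0.51519947 -0.27482156  0.05      ]
 [ 0.45965078 -0.15671912  0.05      ]] [ 0.5475511  -0.18795386  0.05      ]
[0.13158637 0.13258037 0.13051376]
3866.5 (143, 196, 71, 71)
foot ((177.74288940429688, 230.9676055908203), (70.23129272460938, 71.92713165283203), 48.93179702758789) [[0.53824469 0.19045652 0.012     ]]
lens [[0.5389217  0.19008237 0.1       ]] pin [[0.48966982 0.22438658 0.106     ]] post [[0.47095149 0.14929623 0.064     ]]
tabtop [[ 0.48934953 -0.15881899  0.086     ]]
```

```bash
python3 -m pendant '[[[-0.042,-0.038,0],-9],[[-0.084,-0.076,0],-18],[[-0.126,-0.114,0],-27],[[-0.168,-0.152,0],-36],[[-0.21,-0.19,0],-45],[[-0.252,-0.228,0],-54],[[-0.294,-0.266,0],-63],[[-0.336,-0.304,0],-72]]' 1 20
cat > g.py <<'E'
import sys
from bench import sense
import numpy as np
# target world xyz, tool-x angle deg
def go(x,y,z,a=None):
    s=sense();R=s["orientation"];d=R.T@(np.array([x,y,z])-s["position"])
    cur=np.degrees(np.arctan2(R[1,0],R[0,0]))
    print("pos",s["position"].round(4),"ang",cur.round(2),"q6",s["qpos"][5].round(2),"F",s["ft_force"].round(1),"w",round(float(s["gripper_width"]),4),"t",s["clock"])
    print("shift",d.round(4),"spin",None if a is None else round((cur-a+180)%360-180,1))
if __name__=="__main__": go(*map(float,sys.argv[1:]))
E
python3 g.py 0.4893 0.2244 0.2 55.2
```

```text
clock: 1.15
position: [0.3599, -0.0926, 0.2314]
orientation: [[0.999, 0.047, 0.001], [0.047, -0.999, -0.0], [0.001, 0.0, -1.0]]
ft_force: [1.9, -0.6, -0.2]
gripper_width: 0.0851
pos [ 0.3599 -0.0926  0.2314] ang 2.71 q6 -0.6 F [ 1.9 -0.6 -0.2] w 0.0851 t 1.15
shift [ 0.1442 -0.3106  0.0314] spin -52.5
```

```bash
python3 -m pendant '[[[0.022,-0.046,0.004],-8],[[0.044,-0.092,0.008],-16],[[0.066,-0.138,0.012],-24],[[0.088,-0.185,0.016],-32],[[0.11,-0.231,0.02],-40],[[0.132,-0.277,0.025],-48],[[0.1442,-0.3106,0.03],-52.5],[[0.1442,-0.3106,0.03],-52.5]]'
python3 g.py 0.4893 0.2244 0.075 55.2
python3 - <<'E'
from bench import *
import cv2,numpy as np
for n in("wrist","side"):
    i=camera_info(n);p,d=grab_frame(n)
    cv2.imwrite(f"pics/{n}1.png",p);np.savez(f"pics/{n}1.npz",p=p,d=d,K=i["camera_matrix"],o=i["origin"],R=i["rotation"])
E
```

```text
clock: 2.15
position: [0.4902, 0.2242, 0.2002]
orientation: [[0.572, 0.821, -0.002], [0.821, -0.572, 0.0], [-0.001, -0.001, -1.0]]
ft_force: [-0.2, -0.8, 0.0]
gripper_width: 0.0856
pos [0.4902 0.2242 0.2002] ang 55.14 q6 -0.74 F [-0.2 -0.8  0. ] w 0.0856 t 2.15
shift [-0.0002 -0.0007  0.1252] spin -0.1
```

View pics/wrist1.png

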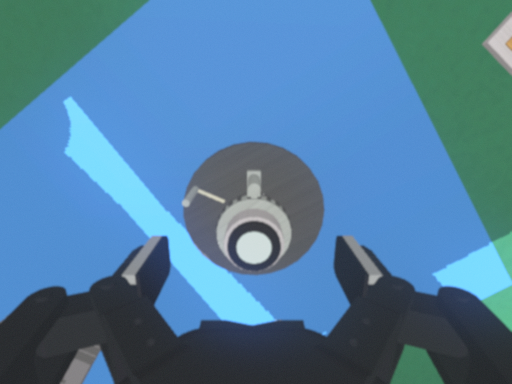

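The wrist view shows the lens at about (254,247), the pin top at about (254,176) and the post top at about (187,204). I'll check these against the estimates.

```bash
python3 - <<'E'
from h import *
p,d,K,o,R=load("pics/wrist1.npz")
print(o.round(3))
print(proj(K,o,R,[[.5386,.1902,.1],[.4893,.2244,.106],[.4893,.2244,.068],[.471,.1493,.064]]).round(1))
for n,px,z in(("lens",[254,247],.1),("pintop",[254.5,174.5],.106),("pinbase",[254,193],.068),("post",[192,191],.064)):
    print(n,onplane(K,o,R,px,z).round(4))
cv2.imwrite("pics/w1z.png",cv2.resize(p[130:290,170:340],None,fx=3.5,fy=3.5,interpolation=cv2.INTER_CUBIC))
E
```

```text
[0.431 0.264 0.343]
[[252.7 246.6]
 [252.7 188.9]
 [252.6 178.2]
 [184.4 202.8]]
lens [[0.5397 0.191  0.1   ]]
pintop [[0.4794 0.2332 0.106 ]]
pinbase [[0.5031 0.2166 0.068 ]]
post [[0.4654 0.164  0.064 ]]
```

View pics/w1z.png

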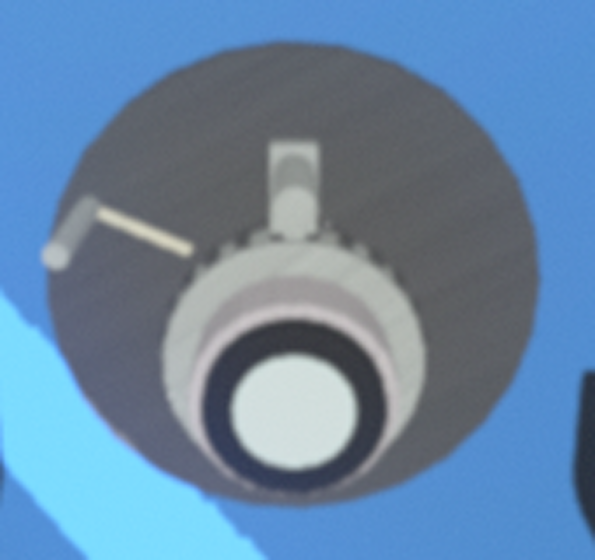

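The image agrees with the estimates to about 1 mm, so I'm descending and gripping.

```bash
python3 -m pendant '[[[0,0,0.02],0],[[0,0,0.045],0],[[0,0,0.07],0],[[0,0,0.095],0],[[0,0,0.115],0],[[0,0,0.125],0],[[0,0,0.125],0],[[0,0,0.125],0]]'
python3 -m pendant '[[[0,0,0],0],[[0,0,0],0],[[0,0,0],0],[[0,0,0],0],[[0,0,0],0],[[0,0,0],0],[[0,0,0],0],[[0,0,0],0]]' -1 25
python3 g.py 0.4893 0.2244 0.075 55.2
```

```text
clock: 3.25
position: [0.4911, 0.222, 0.0773]
orientation: [[0.575, 0.818, 0.002], [0.818, -0.575, 0.0], [0.001, 0.001, -1.0]]
ft_force: [-0.4, -0.7, -0.3]
gripper_width: 0.0854
clock: 4.25
position: [0.4906, 0.2224, 0.0765]
orientation: [[0.574, 0.819, 0.0], [0.819, -0.574, 0.001], [0.001, 0.0, -1.0]]
ft_force: [-0.6, 3.3, 3.2]
gripper_width: 0.011
pos [0.4906 0.2224 0.0765] ang 54.94 q6 -0.74 F [-0.6  3.3  3.2] w 0.011 t 4.25
shift [ 0.0009 -0.0022  0.0015] spin -0.3
```

```bash
python3 -m pendant '[[[-0.0042,0.0001,0],-4],[[-0.0083,0.0006,0],-8],[[-0.0125,0.0013,0],-12],[[-0.0165,0.0023,0],-16],[[-0.0205,0.0036,0],-20],[[-0.0244,0.0052,0],-24],[[-0.0282,0.007,0],-28],[[-0.0318,0.0091,0],-32]]'
python3 g.py 0.4706 0.1493 0.075 87
```

```text
clock: 5.25
position: [0.4818, 0.191, 0.0766]
orientation: [[0.051, 0.999, 0.004], [0.999, -0.051, 0.001], [0.001, 0.004, -1.0]]
ft_force: [5.5, 3.0, -3.8]
gripper_width: 0.0113
pos [0.4818 0.191  0.0766] ang 87.07 q6 -1.36 F [ 5.5  3.  -3.8] w 0.0113 t 5.25
shift [-0.0422 -0.009   0.0015] spin 0.1
```

```bash
python3 -m pendant '[[[-0.0046,0.0002,0],-4.5],[[-0.0094,0.0007,0],-9],[[-0.014,0.0017,0],-13.5],[[-0.0185,0.0029,0],-18],[[-0.023,0.0046,0],-22.5],[[-0.0272,0.0065,0],-27],[[-0.0309,0.0086,0],-31],[[-0.0309,0.0086,0],-31]]'
cat > shot.py <<'E'
import sys
from bench import *
import cv2,numpy as np
k=sys.argv[1]
for n in sys.argv[2:]:
    i=camera_info(n);p,d=grab_frame(n)
    cv2.imwrite(f"pics/{n}{k}.png",p);np.savez(f"pics/{n}{k}.npz",p=p,d=d,K=i["camera_matrix"],o=i["origin"],R=i["rotation"])
E
python3 g.py 0.4706 0.1493 0.075 87
python3 shot.py 2 wrist side top
python3 - <<'E'
from h import *
a=load("pics/wrist2.npz")[0];b=load("pics/side2.npz")[0]
cv2.imwrite("pics/z2.png",np.hstack([cv2.resize(a[150:384,80:420],(558,384)),]))
cv2.imwrite("pics/s2.png",cv2.resize(b[215:335,205:345],None,fx=4.5,fy=4.5,interpolation=cv2.INTER_CUBIC))
E
```

```text
clock: 6.25
position: [0.4907, 0.1607, 0.0766]
orientation: [[-0.469, 0.883, 0.008], [0.883, 0.469, 0.003], [-0.001, 0.008, -1.0]]
ft_force: [12.8, 8.7, -9.1]
gripper_width: 0.0108
pos [0.4907 0.1607 0.0766] ang 117.94 q6 -1.96 F [12.8  8.7 -9.1] w 0.0108 t 6.25
shift [-0.0007 -0.0231  0.0014] spin 30.9
```

View pics/z2.png

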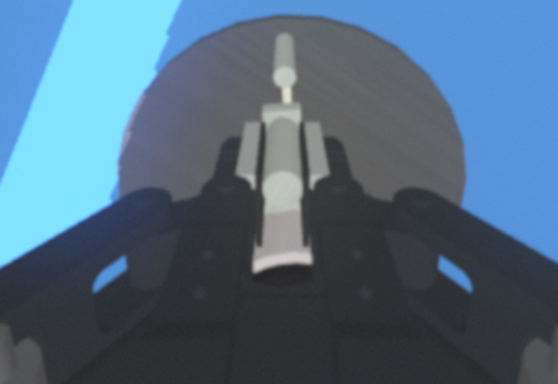

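View pics/s2.png

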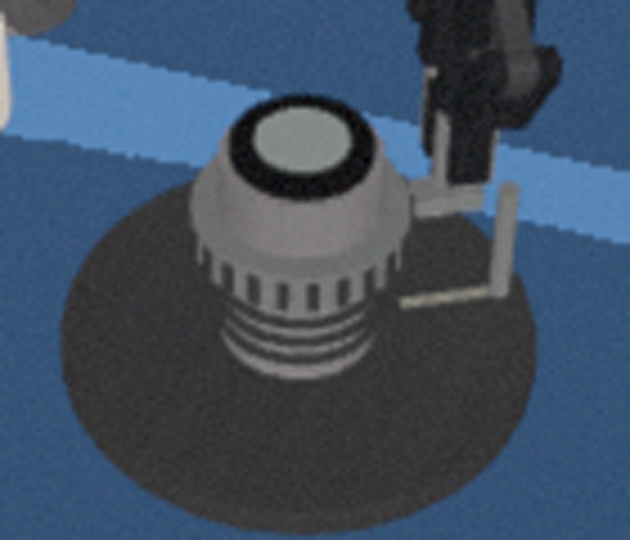

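```bash
python3 - <<'E'
from h import *
p,d,K,o,R=load("pics/wrist2.npz")
cv2.imwrite("pics/w2z.png",cv2.resize(p[160:280,205:305],None,fx=5,fy=5,interpolation=cv2.INTER_CUBIC))
L=np.array([.539,.1904])
for n,px,z in(("pin",[253.7,263.9],.106),("post",[253.3,196.3],.064)):
    P=onplane(K,o,R,px,z)[0];v=P[:2]-L;print(n,P.round(4),np.linalg.norm(v),np.degrees(np.arctan2(v[1],v[0])))
E
```

```text
pin [0.4876 0.1591 0.106 ] 0.0601599212130354 -148.68315675622682
post [0.4712 0.1504 0.064 ] 0.07877266388799338 -149.44918632610546
```

View pics/w2z.png

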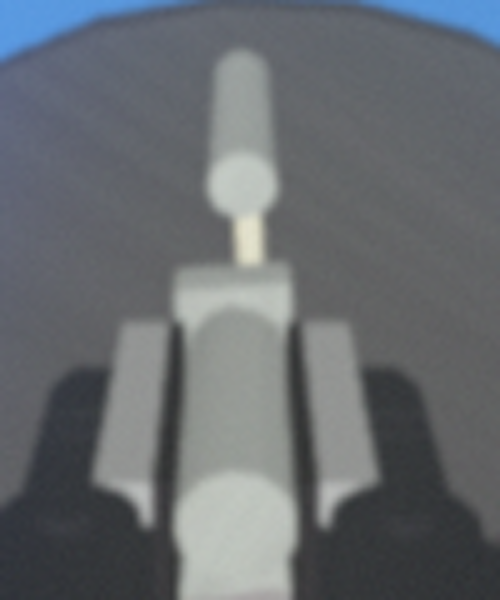

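```bash
python3 - <<'E'
from h import *
p,d,K,o,R=load("pics/wrist2.npz")
for L in ([.539,.1904],[.5386,.1902],[.5397,.191]):
  for n,px,z in(("pin",[252.1,263.9],.106),("lev",[251.6,215],.068),("post",[253.4,196.8],.064)):
    P=onplane(K,o,R,px,z)[0];v=P[:2]-L;print(n,P.round(4),np.linalg.norm(v).round(4),np.degrees(np.arctan2(v[1],v[0])).round(2))
E
```

```text
pin [0.488  0.1585 0.106 ] 0.0602 -147.98
lev [0.4806 0.1542 0.068 ] 0.0687 -148.25
post [0.4714 0.1506 0.064 ] 0.0785 -149.48
pin [0.488  0.1585 0.106 ] 0.0598 -147.94
lev [0.4806 0.1542 0.068 ] 0.0683 -148.21
post [0.4714 0.1506 0.064 ] 0.078 -149.46
pin [0.488  0.1585 0.106 ] 0.0611 -147.85
lev [0.4806 0.1542 0.068 ] 0.0696 -148.13
post [0.4714 0.1506 0.064 ] 0.0794 -149.37
```

```bash
python3 -m pendant '[[[0,0,0],0],[[0,0,0],0],[[0,0,0],0],[[0,0,-0.02],0],[[0,0,-0.05],0],[[0,0,-0.09],0],[[0,0,-0.125],0],[[0,0,-0.125],0]]' 1 20
python3 g.py 0.4706 0.1493 0.075 87
python3 shot.py 3 wrist top
python3 - <<'E'
from h import *
p,d,K,o,R=load("pics/wrist3.npz")
print(proj(K,o,R,[[.539,.1904,.1],[.488,.1585,.106],[.4712,.1502,.064]]).round(1))
cv2.imwrite("pics/w3z.png",cv2.resize(p[130:290,170:340],None,fx=3.5,fy=3.5,interpolation=cv2.INTER_CUBIC))
E
```

```text
clock: 7.4
position: [0.4883, 0.1596, 0.2044]
orientation: [[-0.469, 0.883, 0.006], [0.883, 0.469, 0.0], [-0.003, 0.006, -1.0]]
ft_force: [0.3, 0.7, 0.3]
gripper_width: 0.0854
pos [0.4883 0.1596 0.2044] ang 117.94 q6 -1.96 F [0.3 0.7 0.3] w 0.0854 t 7.4
shift [-0.0005 -0.0212  0.1292] spin 30.9
[[256.3 245. ]
 [252.  188.5]
 [252.6 159. ]]
```

View pics/w3z.png

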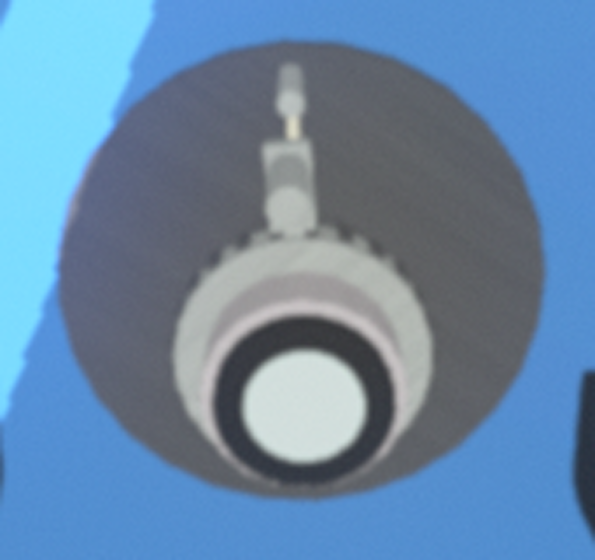

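```bash
python3 - <<'E'
from h import *
p,d,K,o,R=load("pics/wrist3.npz")
L=onplane(K,o,R,[257,245.7],.1)[0];print(L)
for n,px,z in(("pin",[253.1,190.6],.106),("lev",[170+287.5/3.5,130+143/3.5],.068),("post",[253.3,159.4],.064)):
    P=onplane(K,o,R,px,z)[0];v=(P-L)[:2];print(n,P.round(4),np.linalg.norm(v).round(4),np.degrees(np.arctan2(v[1],v[0])).round(2))
p,d,K,o,R=load("pics/top3.npz")
cv2.imwrite("pics/t3z.png",cv2.resize(p[200:275,140:220],None,fx=7,fy=7,interpolation=cv2.INTER_CUBIC))
E
```

```text
[0.53933522 0.19135212 0.1       ]
pin [0.4893 0.1603 0.106 ] 0.0589 -148.17
lev [0.4816 0.1552 0.068 ] 0.0681 -147.94
post [0.4712 0.151  0.064 ] 0.0792 -149.36
```

```bash
python3 g.py 0.4796 -0.164 0.2 70.3
```

```text
pos [0.4862 0.1594 0.2012] ang 117.94 q6 -1.96 F [-0.1 -0.9  0.1] w 0.0853 t 7.5
shift [-0.2826 -0.1574  0.0012] spin 47.6
```

```bash
python3 - <<'E'
from h import *
p,d,K,o,R=load("pics/top3.npz")
cv2.imwrite("pics/t3z.png",cv2.resize(np.clip(255*(p[185:280,285:385]/255.)**.6,0,255).astype('u1'),None,fx=6,fy=6,interpolation=cv2.INTER_CUBIC))
E
```

```text
(no output)
```

View pics/t3z.png

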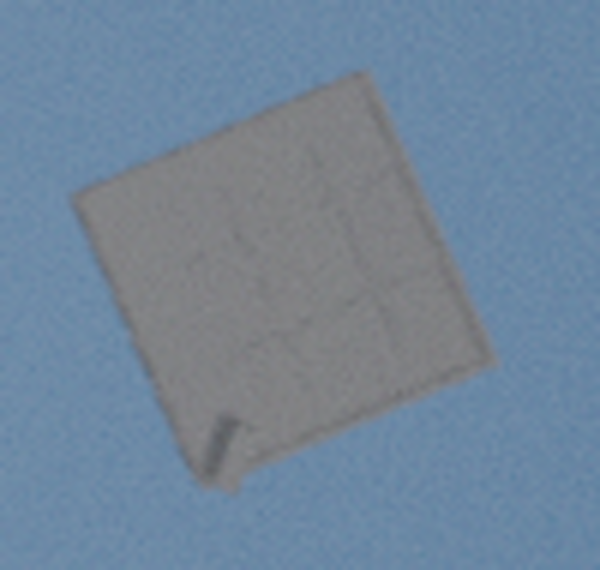

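```bash
python3 -m pendant '[[[-0.045,-0.025,0],8],[[-0.09,-0.05,0],16],[[-0.135,-0.075,0],24],[[-0.18,-0.1,0],32],[[-0.225,-0.125,0],40],[[-0.27,-0.15,0],46],[[-0.2826,-0.1574,0],47.6],[[-0.2826,-0.1574,0],47.6]]'
python3 shot.py 4 wrist side
python3 g.py 0.4796 -0.164 0.06 70.3
python3 - <<'E'
from h import *
p,d,K,o,R=load("pics/wrist4.npz")
C=np.array([.5475,-.188]);a=np.radians(160.3);u=np.array([np.cos(a),np.sin(a)])
print("tab top",proj(K,o,R,[[*(C+.072*u),.086]]))
E
```

```text
clock: 8.5
position: [0.4792, -0.164, 0.2]
orientation: [[0.338, 0.941, -0.002], [0.941, -0.338, 0.002], [0.001, -0.003, -1.0]]
ft_force: [-0.7, 0.7, 0.3]
gripper_width: 0.0851
pos [ 0.4795 -0.1624  0.2006] ang 70.42 q6 -1.78 F [ 0.   0.9 -0. ] w 0.0858 t 8.6
shift [-0.0016  0.0009  0.1406] spin 0.1
tab top [[253.25876329 184.83767274]]
```

View pics/wrist4.png

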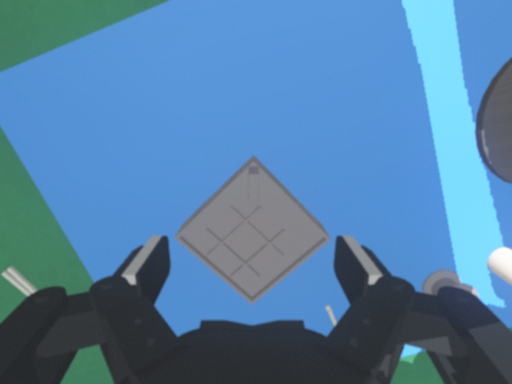

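```bash
python3 - <<'E'
from h import *
p,d,K,o,R=load("pics/wrist4.npz")
cv2.imwrite("pics/w4z.png",cv2.resize(np.clip(255*(p[145:310,170:335]/255.)**.7,0,255).astype('u1'),None,fx=3.6,fy=3.6,interpolation=cv2.INTER_CUBIC))
E
```

```text
(no output)
```

View pics/w4z.png

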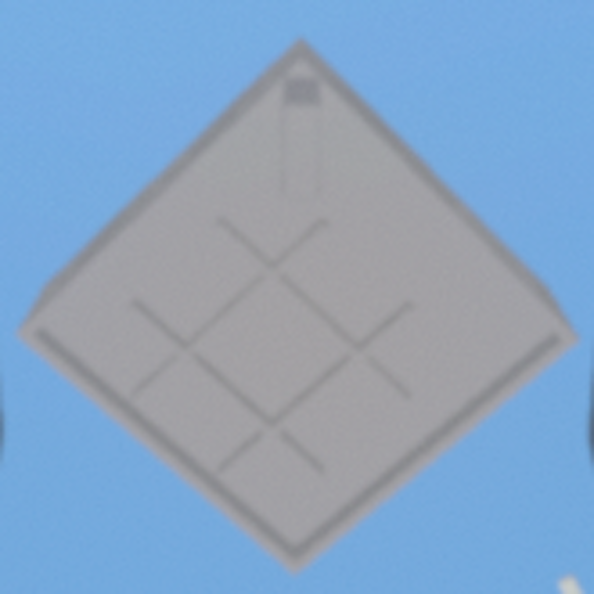

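```bash
python3 - <<'E'
from h import *
p,d,K,o,R=load("pics/wrist4.npz")
z=lambda x,y:[170+x/3.6,145+y/3.6]
t=onplane(K,o,R,z(302,152),.086)[0]
c=onplane(K,o,R,[z(18,333),z(580,340),z(295,575)],.05)
print(t,c,c[:2].mean(0),np.linalg.norm(c[0]-c[1]))
m=c[:2].mean(0)[:2]
for n,v in(("tab",t[:2]-m),("far",c[2,:2]-m),("lr",(c[0]-c[1])[:2])):print(n,np.linalg.norm(v),np.degrees(np.arctan2(v[1],v[0])))
E
python3 g.py 0.4796 -0.164 0.054 70.3
```

```text
[ 0.48215279 -0.16395629  0.086     ] [[ 0.51833195 -0.27289463  0.05      ]
 [ 0.58147169 -0.10414708  0.05      ]
 [ 0.63496224 -0.22043038  0.05      ]] [ 0.54990182 -0.18852085  0.05      ] 0.18017314305961532
tab 0.07206489411830307 160.07027773934
far 0.09084873326277178 -20.563055268316493
lr 0.18017314305961532 -110.51418293501389
pos [ 0.4795 -0.1624  0.2006] ang 70.42 q6 -1.78 F [ 0.   0.9 -0. ] w 0.0858 t 8.6
shift [-0.0016  0.0009  0.1466] spin 0.1
```

```bash
python3 -m pendant '[[[-0.0006,0.0023,0.02],0.7],[[-0.0006,0.0023,0.05],0.7],[[-0.0006,0.0023,0.08],0.7],[[-0.0006,0.0023,0.105],0.7],[[-0.0006,0.0023,0.13],0.7],[[-0.0006,0.0023,0.142],0.7],[[-0.0006,0.0023,0.1445],0.7],[[-0.0006,0.0023,0.1445],0.7]]'
python3 g.py 0.4815 -0.1637 0.056 69.7
```

```text
clock: 9.6
position: [0.4824, -0.165, 0.0575]
orientation: [[0.347, 0.938, 0.001], [0.938, -0.347, -0.001], [-0.0, 0.001, -1.0]]
ft_force: [0.4, -0.3, 0.6]
gripper_width: 0.0852
pos [ 0.4824 -0.165   0.0575] ang 69.69 q6 -1.76 F [ 0.4 -0.3  0.6] w 0.0852 t 9.6
shift [ 0.0009 -0.0013  0.0014] spin -0.0
```

```bash
python3 -m pendant '[[[0,0,0],0],[[0,0,0],0],[[0,0,0],0],[[0,0,0],0],[[0,0,0],0],[[0,0,0],0],[[0,0,0],0],[[0,0,0],0]]' -1 20
python3 g.py 0.4815 -0.1637 0.056 69.7; python3 shot.py 5 side wrist
python3 - <<'E'
from h import *
a=load("pics/side5.npz")[0][130:220,260:380];b=load("pics/wrist5.npz")[0]
f=lambda i,k:cv2.resize(np.clip(255*(i/255.)**.7,0,255).astype('u1'),None,fx=k,fy=k,interpolation=cv2.INTER_CUBIC)
cv2.imwrite("pics/s5.png",f(a,5));cv2.imwrite("pics/w5.png",b)
E
```

```text
clock: 10.6
position: [0.482, -0.1651, 0.057]
orientation: [[0.348, 0.938, 0.0], [0.938, -0.348, 0.0], [0.0, 0.0, -1.0]]
ft_force: [0.5, 2.7, 4.4]
gripper_width: 0.01
pos [ 0.482  -0.1651  0.057 ] ang 69.65 q6 -1.77 F [0.5 2.7 4.4] w 0.01 t 10.6
shift [ 0.0011 -0.001   0.001 ] spin -0.1
```

View pics/s5.png

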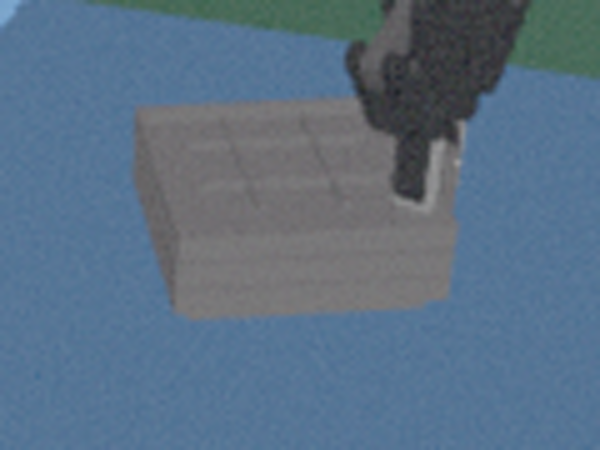

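View pics/w5.png

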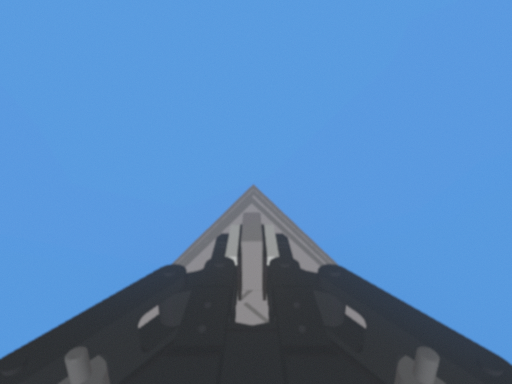

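```bash
python3 -m pendant '[[[0,0,-0.001],0],[[0,0.0005,-0.002],0],[[0,0.001,-0.0035],0],[[0,0.0015,-0.005],0],[[0,0.002,-0.0065],0],[[0,0.0025,-0.008],0],[[0,0.003,-0.009],0],[[0,0.003,-0.01],0]]'
python3 g.py 0.4815 -0.1637 0.056 69.7; python3 shot.py 6 side wrist
python3 - <<'E'
from h import *
a=load("pics/side6.npz")[0][130:220,260:380];b=load("pics/wrist6.npz")[0]
f=lambda i,k:cv2.resize(np.clip(255*(i/255.)**.7,0,255).astype('u1'),None,fx=k,fy=k,interpolation=cv2.INTER_CUBIC)
cv2.imwrite("pics/s6.png",f(a,5));cv2.imwrite("pics/w6.png",b)
E
```

```text
clock: 11.7
position: [0.4846, -0.166, 0.0669]
orientation: [[0.348, 0.937, -0.0], [0.937, -0.348, 0.0], [0.0, -0.0, -1.0]]
ft_force: [-0.7, 3.5, -3.0]
gripper_width: 0.0098
pos [ 0.4846 -0.166   0.0669] ang 69.63 q6 -1.76 F [-0.7  3.5 -3. ] w 0.0098 t 11.7
shift [ 0.0011 -0.0037  0.0109] spin -0.1
```

View pics/s6.png

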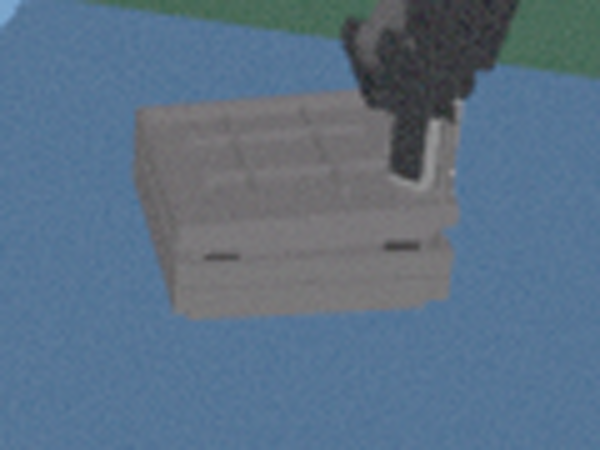

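View pics/w6.png

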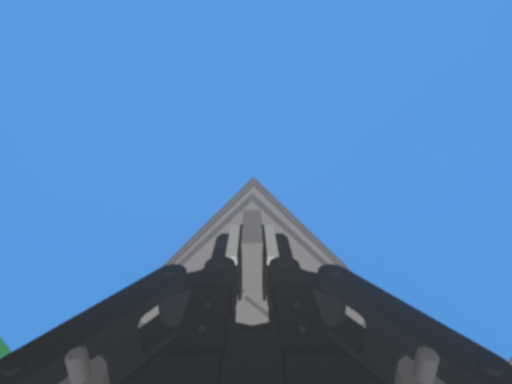

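Peeling works: the tab corner (right) is up with a gap under the rim, the far corner is still down, and the lower trays haven't moved. I'll keep lifting.

```bash
python3 -m pendant '[[[0,0.0004,-0.0012],0],[[0,0.0008,-0.0025],0],[[0,0.0012,-0.004],0],[[0,0.0016,-0.005],0],[[0,0.002,-0.0065],0],[[0,0.0024,-0.0075],0],[[0,0.003,-0.009],0],[[0,0.003,-0.009],0]]'
python3 g.py 0.4815 -0.1637 0.056 69.7; python3 shot.py 7 side wrist
python3 - <<'E'
from h import *
a=load("pics/side7.npz")[0][130:220,260:380]
f=lambda i,k:cv2.resize(np.clip(255*(i/255.)**.7,0,255).astype('u1'),None,fx=k,fy=k,interpolation=cv2.INTER_CUBIC)
cv2.imwrite("pics/s7.png",f(a,5))
E
```

```text
clock: 12.8
position: [0.4878, -0.1676, 0.0761]
orientation: [[0.348, 0.938, 0.001], [0.938, -0.348, -0.001], [-0.001, 0.001, -1.0]]
ft_force: [-0.8, 2.6, -1.7]
gripper_width: 0.0096
pos [ 0.4878 -0.1676  0.0761] ang 69.65 q6 -1.76 F [-0.8  2.6 -1.7] w 0.0096 t 12.8
shift [ 0.0015 -0.0073  0.0201] spin -0.0
```

View pics/s7.png

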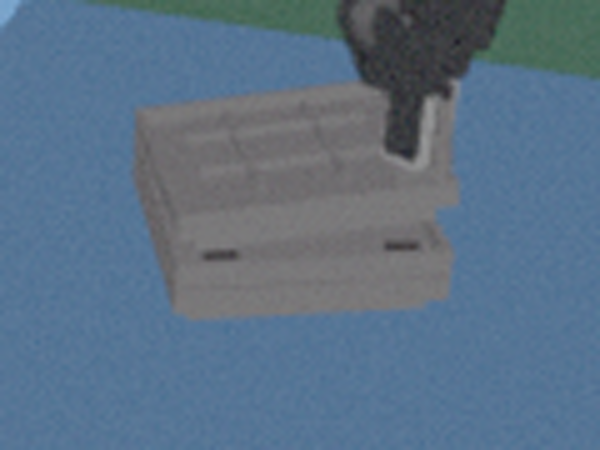

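```bash
python3 -m pendant '[[[0,0,0],0],[[0,0,0],0],[[0,0,0],0],[[0,0,-0.002],0],[[0,0,-0.005],0],[[0,0,-0.008],0],[[0,0,-0.011],0],[[0,0,-0.014],0]]' -1 110
python3 g.py 0.4815 -0.1637 0.056 69.7; python3 shot.py 8 side
python3 - <<'E'
from h import *
a=load("pics/side8.npz")[0][130:220,260:380]
f=lambda i,k:cv2.resize(np.clip(255*(i/255.)**.7,0,255).astype('u1'),None,fx=k,fy=k,interpolation=cv2.INTER_CUBIC)
cv2.imwrite("pics/s8.png",f(a,5))
E
```

```text
clock: 13.9
position: [0.4882, -0.1679, 0.0905]
orientation: [[0.348, 0.937, 0.002], [0.937, -0.348, -0.001], [-0.001, 0.002, -1.0]]
ft_force: [-0.1, 0.3, -2.1]
gripper_width: 0.0082
pos [ 0.4882 -0.1679  0.0905] ang 69.63 q6 -1.76 F [-0.1  0.3 -2.1] w 0.0082 t 13.9
shift [ 0.0016 -0.0078  0.0345] spin -0.1
```

View pics/s8.png

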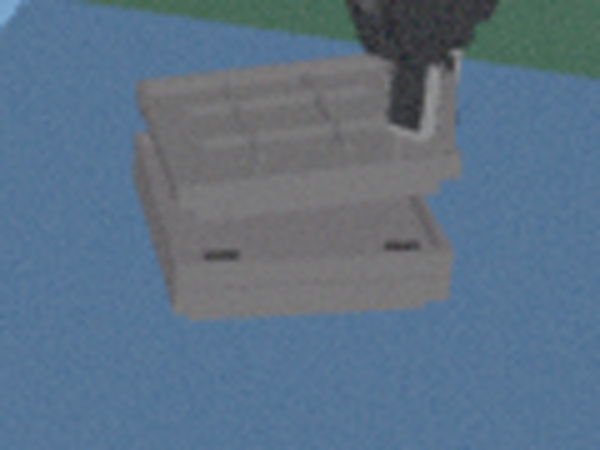

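```bash
python3 -m pendant '[[[0,0,-0.02],0],[[0,0,-0.045],0],[[0.02,-0.027,-0.06],0],[[0.045,-0.06,-0.06],0],[[0.07,-0.095,-0.06],0],[[0.095,-0.13,-0.06],0],[[0.12,-0.162,-0.06],0],[[0.137,-0.184,-0.06],0]]'
python3 g.py 0.363 0.025 0.06 69.7; python3 shot.py 9 side top
python3 - <<'E'
from h import *
a=load("pics/side9.npz")[0];b=load("pics/top9.npz")[0]
cv2.imwrite("pics/st9.png",cv2.resize(np.hstack([a[100:330,150:480],b[150:380,120:400]]),None,fx=1.3,fy=1.3))
E
```

```text
clock: 14.95
position: [0.3618, 0.0263, 0.1501]
orientation: [[0.348, 0.938, 0.001], [0.938, -0.348, -0.0], [0.0, 0.001, -1.0]]
ft_force: [0.1, 0.6, -1.7]
gripper_width: 0.0081
pos [0.3618 0.0263 0.1501] ang 69.66 q6 -1.45 F [ 0.1  0.6 -1.7] w 0.0081 t 14.95
shift [-0.0008  0.0015  0.0901] spin -0.0
```

View pics/st9.png

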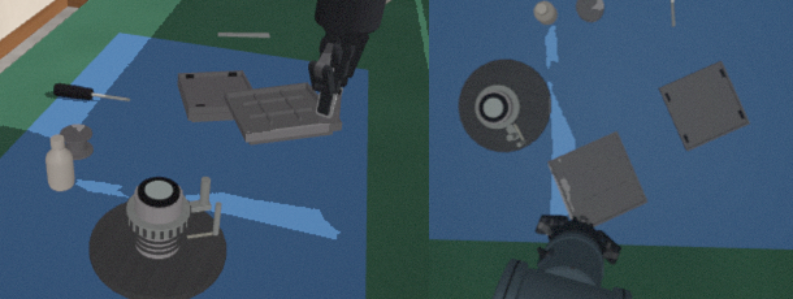

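```bash
python3 -m pendant '[[[0,0,0.02],0],[[0,0,0.045],0],[[0,0,0.07],0],[[0,0,0.087],0],[[0,0,0.096],0],[[0,0,0.099],0],[[0,0,0.099],0],[[0,0,0.099],0]]'
python3 -m pendant '[[[0,0,0],0],[[0,0,0],0],[[0,-0.001,0.003],0],[[0,-0.002,0.006],0],[[0,-0.003,0.009],0],[[0,-0.004,0.012],0],[[0,-0.005,0.015],0],[[0,-0.005,0.017],0]]' -1 20
python3 g.py 0.363 0.025 0.03 69.7; python3 shot.py 10 side
python3 - <<'E'
from h import *
a=load("pics/side10.npz")[0]
cv2.imwrite("pics/s10.png",cv2.resize(a[120:240,260:420],None,fx=4,fy=4,interpolation=cv2.INTER_CUBIC))
E
```

```text
clock: 16.05
position: [0.3633, 0.025, 0.0513]
orientation: [[0.348, 0.938, 0.001], [0.938, -0.348, -0.0], [0.0, 0.001, -1.0]]
ft_force: [-0.8, -0.1, -1.1]
gripper_width: 0.0082
clock: 17.05
position: [0.3579, 0.027, 0.0339]
orientation: [[0.348, 0.938, 0.0], [0.938, -0.348, -0.0], [0.0, 0.0, -1.0]]
ft_force: [-4.0, 0.9, 8.1]
gripper_width: 0.0086
pos [0.3579 0.027  0.0339] ang 69.65 q6 -1.45 F [-4.   0.9  8.1] w 0.0086 t 17.05
shift [-0.0001  0.0054  0.0039] spin -0.0
```

View pics/s10.png

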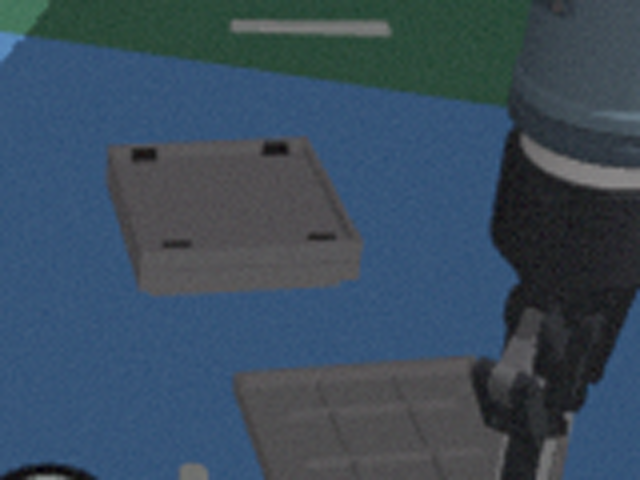

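```bash
python3 -m pendant '[[[0,0,0.001],0],[[0,0,0.002],0],[[0,-0.001,0.003],0],[[0,-0.001,0.004],0],[[0,-0.001,0.005],0],[[0,-0.001,0.005],0],[[0,-0.001,0.005],0],[[0,-0.001,0.005],0]]'
python3 g.py 0.363 0.025 0.03 69.7; python3 shot.py 11 side
python3 - <<'E'
from h import *
a=load("pics/side11.npz")[0]
cv2.imwrite("pics/s11.png",cv2.resize(a[190:270,300:430],None,fx=5,fy=5,interpolation=cv2.INTER_CUBIC))
E
```

```text
clock: 18.1
position: [0.3566, 0.0275, 0.0295]
orientation: [[0.348, 0.938, -0.0], [0.938, -0.348, 0.0], [0.0, -0.0, -1.0]]
ft_force: [-6.2, 2.5, 18.2]
gripper_width: 0.0084
pos [0.3566 0.0275 0.0295] ang 69.66 q6 -1.45 F [-6.2  2.5 18.2] w 0.0084 t 18.1
shift [-0.0001  0.0069 -0.0005] spin -0.0
```

View pics/s11.png

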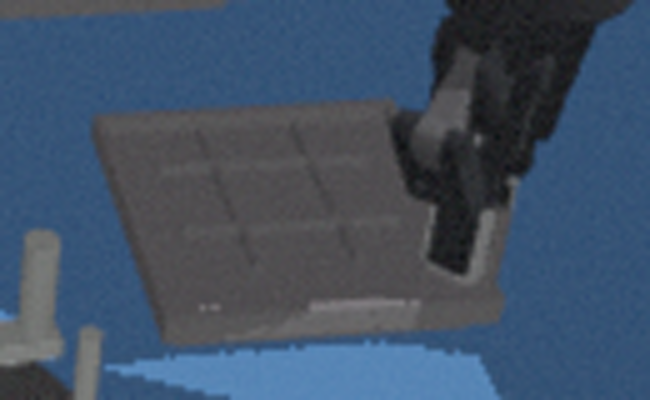

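```bash
python3 -m pendant '[[[0,0,0],0],[[0,0,0],0],[[0,0,0],0],[[0,0,0],0],[[0,0,0],0],[[0,0,0],0],[[0,0,-0.002],0],[[0,0,-0.002],0]]' -0.6 20
python3 g.py 0.363 0.025 0.03 69.7
python3 -m pendant '[[[0,0,0],0],[[0,0,0],0],[[0,0,0],0],[[0,0,0],0],[[0,0,0],0],[[0,0,0],0],[[0,0,0],0],[[0,0,0],0]]' -1 115
python3 g.py 0.363 0.025 0.03 69.7
```

```text
clock: 19.15
position: [0.3572, 0.0272, 0.031]
orientation: [[0.348, 0.938, 0.0], [0.938, -0.348, -0.0], [0.0, 0.0, -1.0]]
ft_force: [-0.1, -0.1, -0.3]
gripper_width: 0.0169
pos [0.3572 0.0272 0.031 ] ang 69.64 q6 -1.45 F [-0.1 -0.1 -0.3] w 0.0169 t 19.15
shift [-0.0001  0.0062  0.001 ] spin -0.1
clock: 20.15
position: [0.3572, 0.0272, 0.0312]
orientation: [[0.348, 0.938, 0.0], [0.938, -0.348, -0.0], [0.0, 0.0, -1.0]]
ft_force: [-1.8, 0.6, 6.6]
gripper_width: 0.0079
pos [0.3572 0.0272 0.0312] ang 69.65 q6 -1.45 F [-1.8  0.6  6.6] w 0.0079 t 20.15
shift [-0.0001  0.0062  0.0012] spin -0.0
```

```bash
python3 -m pendant '[[[0,0,-0.003],0],[[0,0,-0.012],0],[[0,0,-0.035],0],[[0,0,-0.065],0],[[0,0,-0.1],0],[[0,0,-0.135],0],[[0,0,-0.16],0],[[0,0,-0.17],0]]'
python3 g.py 0.4715 0.2155 0.201 69.7; python3 shot.py 12 side
python3 -c "
from h import *
a=load('pics/side12.npz')[0]
cv2.imwrite('pics/s12.png',cv2.resize(a[100:330,200:480],None,fx=2.5,fy=2.5,interpolation=cv2.INTER_CUBIC))"
```

```text
clock: 21.15
position: [0.3576, 0.0271, 0.2025]
orientation: [[0.348, 0.938, 0.003], [0.938, -0.348, -0.001], [0.0, 0.003, -1.0]]
ft_force: [-0.4, 0.9, -0.6]
gripper_width: 0.008
pos [0.3576 0.0271 0.2025] ang 69.65 q6 -1.45 F [-0.4  0.9 -0.6] w 0.008 t 21.15
shift [0.2162 0.0412 0.0017] spin -0.1
```

View pics/s12.png

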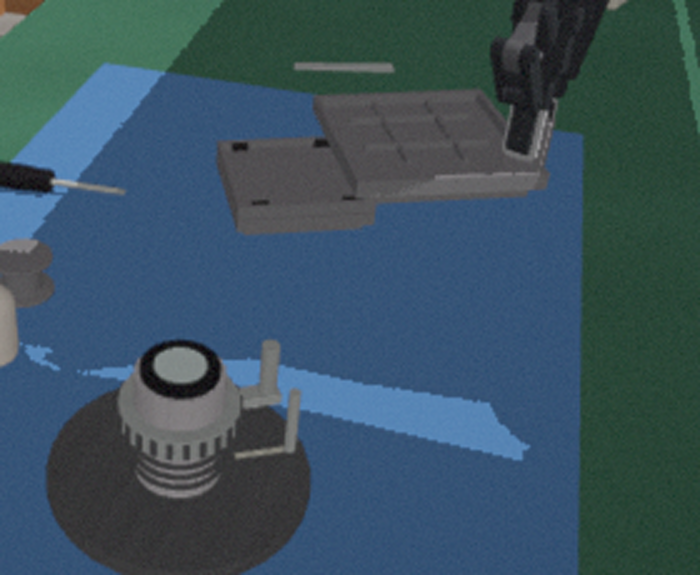

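```bash
python3 -m pendant '[[[0.015,0.003,0],0],[[0.045,0.009,0],0],[[0.08,0.016,0],0],[[0.115,0.022,0],0],[[0.15,0.029,0.001],0],[[0.185,0.035,0.0015],0],[[0.207,0.0395,0.0015],0],[[0.216,0.041,0.0015],0]]'
python3 g.py 0.4715 0.2155 0.201 69.7; python3 shot.py 13 side top wrist
python3 -c "
from h import *
a=load('pics/side13.npz')[0];b=load('pics/top13.npz')[0]
f=lambda i,k:cv2.resize(np.clip(255*(i/255.)**.7,0,255).astype('u1'),None,fx=k,fy=k,interpolation=cv2.INTER_CUBIC)
cv2.imwrite('pics/s13.png',f(a[120:340,180:400],2.7));cv2.imwrite('pics/t13.png',f(b[170:290,100:240],5))"
```

```text
clock: 22.2
position: [0.4703, 0.2162, 0.1978]
orientation: [[0.347, 0.938, -0.003], [0.938, -0.347, -0.001], [-0.001, -0.002, -1.0]]
ft_force: [0.3, -0.6, -0.4]
gripper_width: 0.0081
pos [0.4703 0.2162 0.1978] ang 69.71 q6 -1.0 F [ 0.3 -0.6 -0.4] w 0.0081 t 22.2
shift [-0.0003  0.0014 -0.0032] spin 0.0
```

View pics/s13.png

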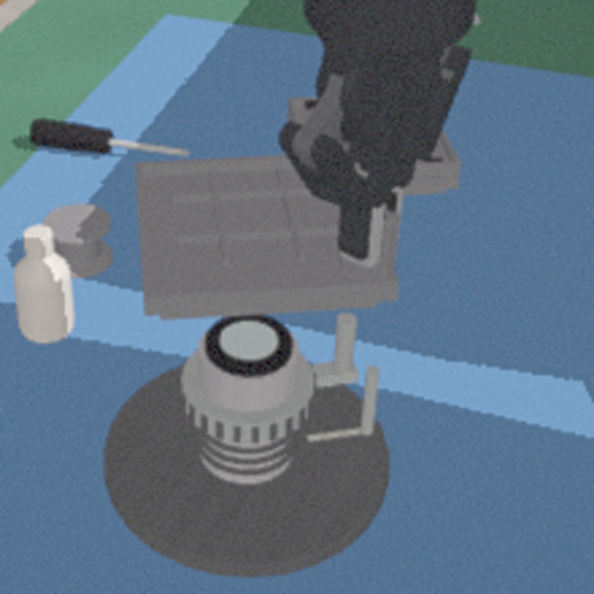

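View pics/t13.png

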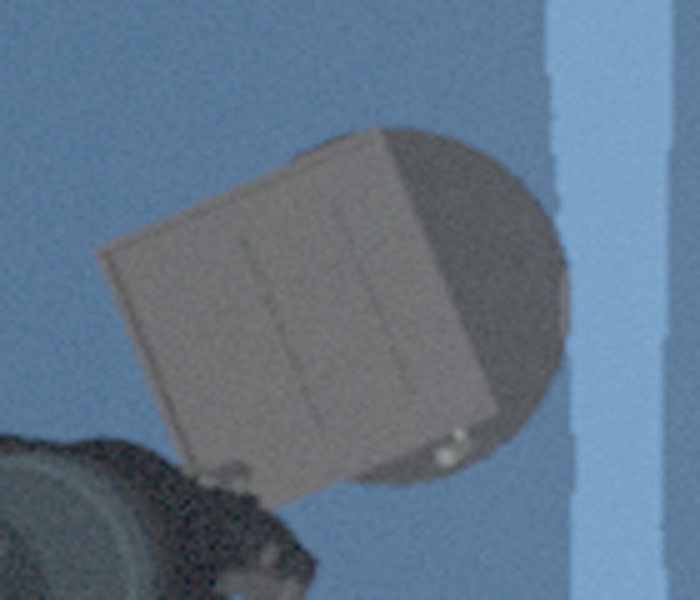

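```bash
cat > m.py <<'E'
import sys
from h import *
k=sys.argv[1]
p,d,K,o,R=load(f"pics/top{k}.npz")
poly=np.array(eval(sys.argv[2]))/5+[100,170]  # left,far,right in 5x crop
c=onplane(K,o,R,poly,float(sys.argv[3]));m=(c[0]+c[2])/2
print("corners",c.round(4).tolist(),"center",m.round(4),"diag",np.linalg.norm(c[0]-c[2]).round(4),"side",np.linalg.norm(c[0]-c[1]).round(4),np.linalg.norm(c[1]-c[2]).round(4))
# depth plane over inner floor
mask=np.zeros(d.shape,'u1');cen=(poly[0]+poly[2])/2;q=np.array([poly[0],poly[1],poly[2]]);q=cen+(q-cen)*.75
cv2.fillPoly(mask,[q.round().astype(int)],1)
v,u=np.nonzero((mask>0)&(d>.3));z=d[v,u]
r=ray(K,R,np.c_[u,v]);P=o+r*z[:,None]
for _ in range(3):
    A=np.c_[P[:,:2]-m[:2],np.ones(len(P))];s=np.linalg.lstsq(A,P[:,2],rcond=None)[0];e=P[:,2]-A@s;P=P[abs(e)<2.5*e.std()+1e-4]
print("floor plane dz/dx,dy,z0",s.round(4),"tilt deg",np.degrees(np.hypot(*s[:2])).round(2),"resid",e.std().round(4),len(P))
E
python3 m.py 13 '[[95,250],[378,128],[497,410]]' 0.189
python3 - <<'E'
from h import *
T=load("pics/top13.npz");S=load("pics/side13.npz")
for n,a,b in(("far",[378,128],[137,163]),("left",[95,250],[143,302])):
    r1=ray(T[2],T[4],np.array(a)/5+[100,170])[0];r2=ray(S[2],S[4],np.array(b)/2.7+[180,120])[0]
    x=np.linalg.lstsq(np.c_[r1,-r2],S[3]-T[3],rcond=None)[0]
    print(n,T[3]+x[0]*r1,S[3]+x[1]*r2)
E
```

```text
corners [[0.5661, 0.2733, 0.189], [0.6188, 0.1586, 0.189], [0.5051, 0.106, 0.189]] center [0.5356 0.1896 0.189 ] diag 0.1781 side 0.1262 0.1253
floor plane dz/dx,dy,z0 [-0.0045 -0.002   0.1803] tilt deg 0.28 resid 0.0019 1063
far [0.6189447  0.15940407 0.18547432] [0.62108013 0.16017758 0.18574518]
left [0.56592241 0.27552836 0.18292038] [0.56899791 0.27661221 0.18325559]
```

```bash
python3 -m pendant '[[[0.001,0.0012,-0.0016],0],[[0.002,0.0025,-0.0033],0],[[0.002,0.0025,-0.0033],0],[[0.002,0.0025,-0.0033],0],[[0.002,0.0025,-0.0033],0],[[0.002,0.0025,-0.0033],0],[[0.002,0.0025,-0.0033],0],[[0.002,0.0025,-0.0033],0]]'
python3 g.py 0.4715 0.2155 0.201 69.7; python3 shot.py 14 side top
python3 -c "
from h import *
b=load('pics/top14.npz')[0];a=load('pics/side14.npz')[0]
f=lambda i,k:cv2.resize(np.clip(255*(i/255.)**.7,0,255).astype('u1'),None,fx=k,fy=k,interpolation=cv2.INTER_CUBIC)
cv2.imwrite('pics/t14.png',f(b[170:290,100:240],5));cv2.imwrite('pics/s14.png',f(a[120:340,180:400],2.7))"
```

```text
clock: 23.35
position: [0.4736, 0.2166, 0.2026]
orientation: [[0.348, 0.938, -0.0], [0.938, -0.348, 0.0], [-0.0, -0.0, -1.0]]
ft_force: [0.4, -0.5, -0.7]
gripper_width: 0.0081
pos [0.4736 0.2166 0.2026] ang 69.65 q6 -1.0 F [ 0.4 -0.5 -0.7] w 0.0081 t 23.35
shift [-0.0017 -0.0016  0.0016] spin -0.1
```

View pics/t14.png

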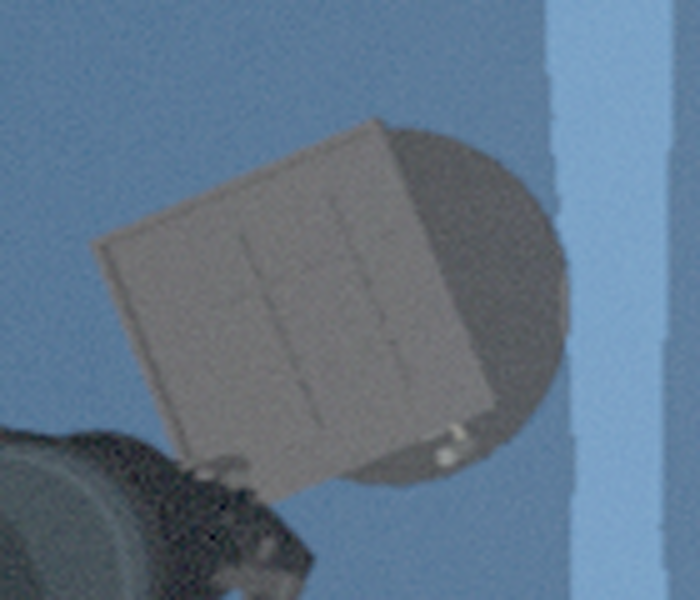

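View pics/s14.png

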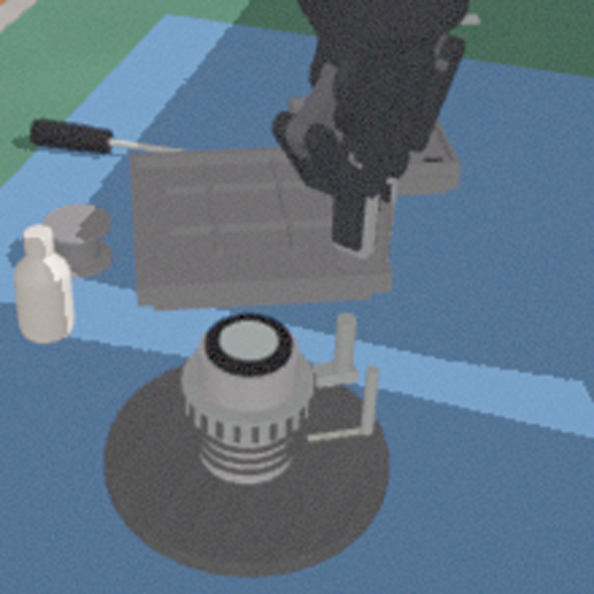

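```bash
python3 m.py 14 '[[94,243],[378,120],[495,403]]' 0.192
python3 -c "
from bench import *;s=sense();print(s['clock'],s['position'],abs(s['qvel']).max())"
python3 - <<'E'
from h import *
# lower stack moved?  collar in frames before tray covered it (top9)
p,d,K,o,R=load("pics/top9.npz")
f=lambda i,k:cv2.resize(np.clip(255*(i/255.)**.7,0,255).astype('u1'),None,fx=k,fy=k,interpolation=cv2.INTER_CUBIC)
cv2.imwrite("pics/t9z.png",f(np.hstack([p[195:275,135:215],p[190:270,290:370]]),5))
E
```

```text
corners [[0.569, 0.2727, 0.192], [0.6219, 0.158, 0.192], [0.5082, 0.1064, 0.192]] center [0.5386 0.1895 0.192 ] diag 0.1771 side 0.1263 0.1249
floor plane dz/dx,dy,z0 [ 0.001  -0.0036  0.1849] tilt deg 0.21 resid 0.0019 1078
23.45 [0.47368363 0.21653706 0.20259247] 0.0020584518534795446
```

View pics/t9z.png

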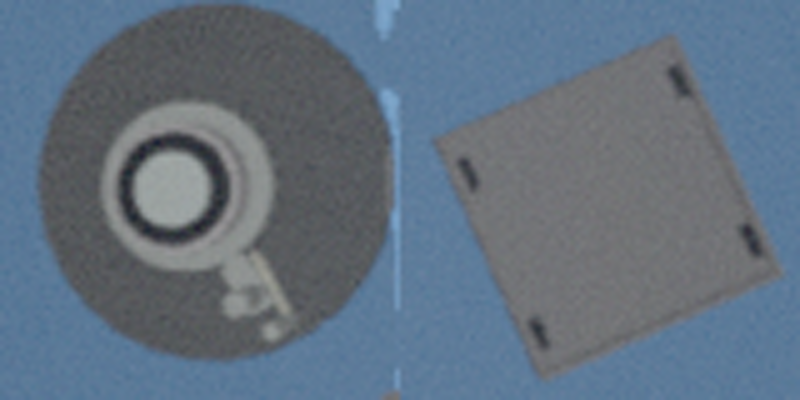

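```bash
python3 - <<'E'
from h import *
p,d,K,o,R=load("pics/top9.npz")
z=lambda x,y:[135+x/5-.4,195+y/5-.4]
L=onplane(K,o,R,z(173,188),.1)[0];print(L)
for n,px,h in(("pin",z(237,304),.106),("post",z(271,331),.064)):
    v=(onplane(K,o,R,px,h)[0]-L)[:2];print(n,np.linalg.norm(v).round(4),np.degrees(np.arctan2(v[1],v[0])).round(2)%360)
p,d,K,o,R=load("pics/top9.npz")
c=onplane(K,o,R,[[290+x/5-.4,190+y/5-.4] for x,y in((434,142),(675,35),(783,272),(545,380))] - np.array([80,0]),.036);print(c.mean(0))
E
```

```text
[0.53913688 0.19054672 0.1       ]
pin 0.0603 212.31
post 0.0787 210.59
[ 0.54847814 -0.18837967  0.036     ]
```

```bash
python3 -c "
from bench import *
print(sign_off())"
```

```text
the job is handed in; nothing more can be done
None
```

I turned the collar to the mark first, then peeled the tray off, and handed the job in at about 23.5 s. The gripper is still holding the tray over the lens.

**What I did**
- **Collar:** I gripped the pin and turned it about 65° counterclockwise to the post, then let go.
- **Peel:** I pinched the tab at 20 N and raised it 19 mm, tilting the tray about 7° with the far corner still down. I then tightened to 110 N and lifted the tray off.
- **Levelling on the table:** the tool cannot tilt, so I set the tray down on clear table to level it. There I opened the gripper, so the tray was let go for a moment, then gripped it again at 115 N and carried it over the lens.

**Last checks**

| Check | Result |
|---|---|
| Tray centre | (0.5386, 0.1895) m, about 1 mm from the lens at (0.539, 0.1905) m |
| Air gap | about 71 mm by the arm's pose and by the depth image |
| Tilt | about 0.2° from a plane fitted to the depth image |
| Motion | arm at rest, all joints under 0.003 rad/s |
| Lower trays | within about 1 mm of where they started, and no lifting seen during the peel |
| Spool, bottle, screwdriver | kept well clear of them; I did not measure them |

**Off the mark:** the lever reads 1.2–1.7° (0.02–0.03 rad) past the post in the images taken after I let go of the pin, so about 1.32–1.33 rather than 1.30. That is close to what I can measure, so I left it and did not go back to correct it.

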